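Sweep the loose drill bushes into the yellow bin

ROBOT

A 6-joint arm with a two-finger parallel gripper is mounted at the origin on the work surface. World frame = base frame: x ahead of the robot, y to its left, z up, the work surface at z = 0. Lengths are in mm, angles in rad, forces in N, time in s.
With the tool pointing down it reaches from about 350 to 775 mm from the base axis. Payload 7.3 kg.
Tool frame: the origin (TCP) lies at the very end of the fingers, on their centre line; the grasp point (between the pads) lies 19 mm behind it; z points along the fingers, y is the line along which they close (so a half turn about z gives the same grasp; the last joint's range is limited). The gripper opens to 92 mm and grips with 3 to 60 N. Pads are 19 mm wide; open, the fingers measure 130 mm over their backs; the gripper's body (75 mm by 190 mm) begins 47 mm behind the grasp point.
Start: joints at [-1.305, 0.342, 1.524, -0, 1.275, -0.146], TCP at [210.16, -481.121, 226.741] pointing down, gripper open.
Joint ranges: [-2.53, 2.53], [-0.77, 2.02], [0.04, 2.7], [-1, 4.14], [0.28, 2.66], [-3.11, 3.11]. Speed limits (rad/s): [2.57, 2.57, 3.14, 3.14, 3.14, 3.14].

INTERFACE

Orientations are given as [roll, pitch, yaw] about the fixed x, y, z axes, in that order (R = Rz(yaw) Ry(pitch) Rx(roll)).
In Python, from plant import bot gives the robot as it stands.
- The arm moves only by the tool send_rows, never from a script. Its argument "rows" is a list of rows, each an object of numbers: "x", "y", "z": the shift along the tool's x, y, z in units of 0.2 m (1.0 is 0.2 m); "ax", "ay", "az": the turn, a rotation vector about the tool's x, y, z in units of 60 degrees (1.0 is 60 degrees); "jaw": the opening, from -1 (shut) to 1 (fully open), so that 0 is half open. In form: [{"x": .., "y": .., "z": .., "ax": .., "ay": .., "az": .., "jaw": ..}, ...]. A call has exactly 10 rows; each row is the pose to reach, as a shift and turn from the pose commanded when the call began, along the tool's axes at that moment; what a row does not reach only later rows make up. A row lasts 1/8 s, in which the tool goes at most 62.5 mm and 10.7 degrees, less where a joint would pass 70% of its speed; a pose out of reach is approached as far as the arm can. A call with a number of a shift or a turn outside -1 to 1 is refused whole. A call with a gripper value outside its range is refused whole. The fingers move at their own pace and stop on an object; the grip force is fixed at half the most. Time passes only in rows, so rows that repeat a pose let the fingers close, or fill a call up. It gives the time, the measured TCP pose, the force, the opening and the grip force at its end, in the units of the state.
- bot.get_obs(): the state, without advancing time (a new reading comes with each control period).
- bot.capture(name): name is "scene" or "top" or "wrist"; returns (picture, depth): 420x560x3 uint8, red, green, blue; 420x560 float32, mm along the optical axis (not along the pixel's ray), 0 where there is no reading.
- bot.camera_model(name): a dict with "vertical_fov" (degrees; the focal length in pixels is half the picture's height over the tangent of half this angle, whatever the lens; pixels are square), "cx", "cy" (the principal point, pixels), "R" (3x3) and "t" (3): a world point X has camera coordinates R X + t; the wrist camera has in their place "T_tool_cam" (4x4, takes a point from camera to tool coordinates, whose origin is the TCP and whose axes are the flange's). Camera axes: x right, y down, z forward; pixel columns grow to the right and rows downward; lengths in mm; the calibration is good to about 2 mm. A picture is of the moment at which its call begins: read the wrist's pose just before it. camera_model takes no time and is no camera call.
- bot.close_job(): hands the job in; it is judged then, once.
The state is a dict: "time": time; "joint_positions": joint angles; "dq": joint speeds; "tau": joint torques, N m; "tool_pos": TCP position; "tcp_rot": TCP orientation; "contact_force": force on the tool from outside, world axes, zero at the start; "moment": the same for the moment, N m; "grip_width": finger opening in mm; "finger_force": force on a finger pad.
Only numpy, scipy, OpenCV 4.12 (cv2) and the standard library are available. Lean on these libraries where they do the work, as an engineer would, in place of code of your own. Each camera call takes 0.05 s, during which the arm holds its last target. There are 200 camera calls.

TASK

Clear the three steel drill bushes off the wooden deck: with closed fingers, push or sweep them gently along the board and over its open end, so that all three drop into the yellow bin. Do not pinch them or pick them up, and none may go into the blue bin. Leave the chuck standing on the deck and the wrench and the pot of cutters behind it where they are, undisturbed.

Things in the scene. Friction and masses are not known exactly. Their poses are not given: they have to be found in the camera images.
- deck: raised deck fixed on the bench: wooden board on a blue frame, 256 mm (its x) by 240 mm (its y). Origin on the bench under its centre; board top at z = 70 mm. Blue rails on both long sides, x = +-116 to 128 mm, stand 13 mm above the board; both ends (y = +-120 mm) are open, no lip. Bushes and chuck stand one to a lane along y, near x = -81, -27, 27 and 81 mm, in any order
- bush_a: steel drill bush: a plain flat ring, 28 mm outside diameter, 12 mm hole, 16 mm high, about 60 g, lying flat on the deck's board. Origin at the centre of its underside (as it lies at the start), z up along the hole
- bush_b: steel drill bush: a plain flat ring, 28 mm outside diameter, 12 mm hole, 16 mm high, about 60 g, lying flat on the deck's board. Origin at the centre of its underside (as it lies at the start), z up along the hole
- bush_c: steel drill bush: a plain flat ring, 28 mm outside diameter, 12 mm hole, 16 mm high, about 60 g, lying flat on the deck's board. Origin at the centre of its underside (as it lies at the start), z up along the hole
- yellow_bin: yellow open-topped plastic bin fixed on the bench at one open end of the deck, 240 mm (its x, parallel to the deck's) by 120 mm (its y), 62 mm high, walls 4 mm. Origin at the centre of its underside. Its rim is 8 mm below the board's top; the board's end reaches 10 mm over its near edge, so what is pushed off that end drops in. Empty at the start
- blue_bin: blue open-topped plastic bin fixed on the bench at one open end of the deck, 240 mm (its x, parallel to the deck's) by 120 mm (its y), 62 mm high, walls 4 mm. Origin at the centre of its underside. Its rim is 8 mm below the board's top; the board's end reaches 10 mm over its near edge, so what is pushed off that end drops in. Holds a few dark cutter shanks; it is not for the bushes
- chuck: small collet chuck standing upright among the bushes on the board, loose: dark steel foot 34 mm in diameter, brass collar 32 mm in diameter, 46 mm high in all, 200 g. Origin at the centre of its underside
- wrench: steel wrench 150 mm long and under 15 mm high, lying loose on the bench beyond the deck, beside the pot. Origin under its middle, x along its length
- pot: white plastic pot, 60 mm in diameter and 75 mm high, with four cutter shanks standing in it up to 105 mm above the bench, loose on the bench beyond the deck, beside the wrench. Origin at the centre of its underside

How it is judged:
By the outcome, as a careful person would: the job done as asked, in the order asked, and still so for the second after the job is handed in, with the robot touching nothing.
It also fails if it takes over 56 s, if anything falls off the work surface, if the arm or the gripper's body presses on something with over 40 N, if the wrist force passes 120 N, or if a joint passes its speed limit or range.

## Working session

There is one attempt and no reset: what is moved stays moved. The work goes in short steps, Python scripts to look and compute and a tool call to move; the robot and the scene stay as the last step left them, time stands still between calls to the robot, and variables do not carry over. Pictures are saved under pics/ and viewed, at most 10 in all, crops included, and the job is handed in when it is done.

Besides the shell and the picture viewer there is one more tool, called after "Request:" by a JSON object that holds its "name" and its "arguments". send_rows: Moves the arm, as the interface text tells. Its arguments: {"type":"object","properties":{"rows":{"type":"array","items":{"type":"object","properties":{"x":{"type":"number","minimum":-1,"maximum":1},"y":{"type":"number","minimum":-1,"maximum":1},"z":{"type":"number","minimum":-1,"maximum":1},"ax":{"type":"number","minimum":-1,"maximum":1},"ay":{"type":"number","minimum":-1,"maximum":1},"az":{"type":"number","minimum":-1,"maximum":1},"jaw":{"type":"number"}}}}},"required":["rows"]}

```bash
mkdir -p pics
python3 - <<'E'
from plant import bot
import cv2,numpy as np
o=bot.get_obs();print(o['time'],o['tool_pos'],o['tcp_rot'])
for n in('top','scene'):
    p,d=bot.capture(n);cv2.imwrite(f'pics/{n}0.png',p[:,:,::-1]);np.save(f'pics/{n}0.npy',d);print(bot.camera_model(n))
E
```

```text
0.0 [ 210.06362156 -480.69089829  226.02957312] [-3.14003992e+00 -2.26150972e-04  4.11849936e-01]
{'vertical_fov': 56.462060474316374, 'cx': 279.3520639948585, 'cy': 210.16277366974995, 'R': array([[-0.02498919, -0.999685  ,  0.0023334 ],
       [-0.97914061,  0.0240047 , -0.20176085],
       [ 0.20164128, -0.00732657, -0.97943204]]), 't': array([ 19.2976352 , 604.79289775, 584.74458667])}
{'vertical_fov': 46.626670300822454, 'cx': 289.8856432281984, 'cy': 220.7126199975382, 'R': array([[-0.7799714 ,  0.62580599,  0.00338767],
       [ 0.39160665,  0.49228587, -0.77736661],
       [-0.48814838, -0.60499709, -0.62903869]]), 't': array([ 466.99021404, -192.27388098, 1117.76482271])}
```

View pics/top0.png

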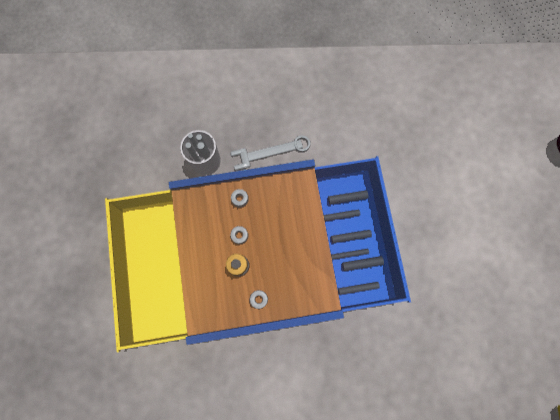

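View pics/scene0.png

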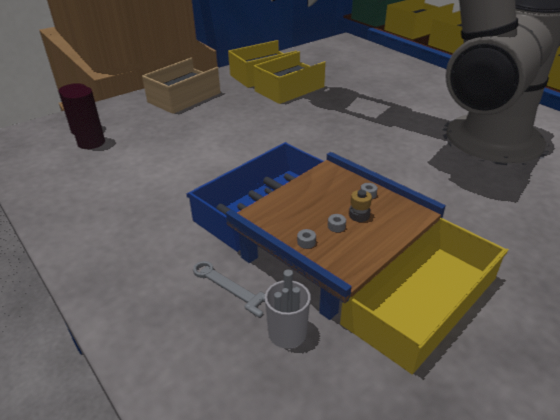

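The top view shows bushes at about (239,198), (239,235) and (258,299), and the chuck's top at (236,265). The yellow bin is on the left (world +y). The rail corners are near (170,183), (314,162), (187,341) and (341,315).

```bash
cat > h.py <<'E'
import numpy as np
from plant import bot
def world(n,u,v,z):
    c=bot.camera_model(n);f=210/np.tan(np.radians(c['vertical_fov'])/2)
    r=c['R'].T@np.array([(u-c['cx'])/f,(v-c['cy'])/f,1]);o=-c['R'].T@c['t']
    return (o+r*(z-o[2])/r[2])
E
python3 - <<'E'
from h import *
np.set_printoptions(precision=1,suppress=True)
d=np.load('pics/top0.npy');c=bot.camera_model('top');f=210/np.tan(np.radians(c['vertical_fov'])/2)
def dep(u,v):
    z=d[v,u];return c['R'].T@(np.array([(u-c['cx'])/f*z,(v-c['cy'])/f*z,z])-c['t'])
C=[world('top',u,v,81) for u,v in((170,183),(314,162),(187,341),(341,315))]
print(np.array(C)); ctr=np.mean(C,0);ey=((C[0]-C[1])+(C[2]-C[3]))[:2];ey/=np.linalg.norm(ey)
ex=((C[0]-C[2])+(C[1]-C[3]))[:2];print('ctr',ctr,'ey ang',np.degrees(np.arctan2(ey[1],ey[0])),'ex',np.degrees(np.arctan2(ex[1],ex[0])))
yaw=np.arctan2(ey[1],ey[0])-np.pi/2
if 1:
  for n,u,v,z in(('b1',239,198,86),('b2',239,235,86),('b3',258,299,86),('chuck',236,265,116)):
    p=world('top',u,v,z);q=p[:2]-ctr[:2];print(n,p,dep(u+5,v),'along(to yellow),across',q@ey,q@[ey[1],-ey[0]])
print(dep(210,220),dep(300,280),dep(150,250),'pot',dep(198,132),'wr',dep(270,154))
E
```

```text
[[650.5 180.9  81. ]
 [680.5 -54.5  81. ]
 [404.5 147.8  81. ]
 [436.3 -85.1  81. ]]
ctr [542.9  47.3  81. ] ey ang 97.52910429237902 ex 7.402871149920643
b1 [621.5  68.5  86. ] [621.3  60.5  85.9] along(to yellow),across 10.754132582903662 80.66361876435982
b2 [561.9  68.8  86. ] [561.6  60.9  86.5] along(to yellow),across 18.814511788499697 21.582796595562332
b3 [463.2  40.3  86. ] [463.   32.8  85.3] along(to yellow),across 3.5712041489688993 -79.91115241457136
chuck [513.3  70.4 116. ] [513.4  63.5 111. ] along(to yellow),across 26.809476519456542 -26.355077156967614
[589.9 117.3  69.5] [490.4 -25.3  70.3] [550.8 233.7   4.4] pot [741.3 138.7  72.5] wr [722.4  18.5   8. ]
```

Request:
{"name": "send_rows", "arguments": {"rows": [{"x": 0.1, "y": -0.077, "az": -0.08, "jaw": -1}, {"x": 0.2, "y": -0.154, "az": -0.16, "jaw": -1}, {"x": 0.3, "y": -0.231, "az": -0.24, "jaw": -1}, {"x": 0.4, "y": -0.308, "az": -0.32, "jaw": -1}, {"x": 0.5, "y": -0.385, "az": -0.4, "jaw": -1}, {"x": 0.6, "y": -0.462, "az": -0.48, "jaw": -1}, {"x": 0.7, "y": -0.539, "az": -0.56, "jaw": -1}, {"x": 0.8, "y": -0.616, "az": -0.64, "jaw": -1}, {"x": 0.9, "y": -0.693, "az": -0.72, "jaw": -1}, {"x": 1.0, "y": -0.77, "az": -0.8, "jaw": -1}]}}

```text
schema error: expected keys x, y, z, ax, ay, az, jaw
```

```bash
cat >> h.py <<'E'
from scipy.spatial.transform import Rotation as Ro
ctr=np.array([542.9,47.3]);ey=np.array([-.131,.9914]);ex=np.array([.9914,.131])
def go(a,c,z):
    "units to reach deck along a, across c, height z, yaw 97.5 deg"
    o=bot.get_obs();R=Ro.from_euler('xyz',o['tcp_rot']);p=o['tool_pos']
    t=np.r_[ctr+a*ey+c*ex,z]
    T=Ro.from_euler('xyz',[np.pi,0,np.radians(97.5)])
    q=p[:2]-ctr
    print('t',o['time'],'at a,c,z',np.round([q@ey,q@ex,p[2]],1),'F',np.round(o['contact_force'],1),'w',o['grip_width'],
     'shift',np.round(R.inv().apply(t-p)/200,3),'turn',np.round(np.degrees((R.inv()*T).as_rotvec())/60,3))
E
python3 -c "
from h import *
go(-45,-80,130)"
```

```text
t 0.1 at a,c,z [-479.9 -399.1  226.1] F [-0.  -0.4 -0.7] w 92.0998216939567 shift [ 2.135 -1.647  0.483] turn [-1.000e-03 -1.000e-03 -1.232e+00]
```

All keys are required.

Request:
{"name": "send_rows", "arguments": {"rows": [{"x": 0.1, "y": -0.077, "z": 0, "ax": 0, "ay": 0, "az": -0.08, "jaw": -1}, {"x": 0.2, "y": -0.154, "z": 0, "ax": 0, "ay": 0, "az": -0.16, "jaw": -1}, {"x": 0.3, "y": -0.231, "z": 0, "ax": 0, "ay": 0, "az": -0.24, "jaw": -1}, {"x": 0.4, "y": -0.308, "z": 0, "ax": 0, "ay": 0, "az": -0.32, "jaw": -1}, {"x": 0.5, "y": -0.385, "z": 0, "ax": 0, "ay": 0, "az": -0.4, "jaw": -1}, {"x": 0.6, "y": -0.462, "z": 0, "ax": 0, "ay": 0, "az": -0.48, "jaw": -1}, {"x": 0.7, "y": -0.539, "z": 0, "ax": 0, "ay": 0, "az": -0.56, "jaw": -1}, {"x": 0.8, "y": -0.616, "z": 0, "ax": 0, "ay": 0, "az": -0.64, "jaw": -1}, {"x": 0.9, "y": -0.693, "z": 0, "ax": 0, "ay": 0, "az": -0.72, "jaw": -1}, {"x": 1.0, "y": -0.77, "z": 0, "ax": 0, "ay": 0, "az": -0.8, "jaw": -1}]}}

```text
time: 1.35
tool_pos: [332.0, -259.0, 226.5]
tcp_rot: [-3.141, -0.0, 1.252]
contact_force: [0.1, 0.3, 0.3]
grip_width: 1.0
finger_force: 0.0
```

```bash
python3 -c "
from h import *
go(-45,-80,130)"
```

```text
t 1.35 at a,c,z [-276.1 -249.2  226.5] F [0.1 0.3 0.3] w 0.9604616819656019 shift [1.408 0.26  0.483] turn [-0.    -0.    -0.429]
```

Request:
{"name": "send_rows", "arguments": {"rows": [{"x": 0.1, "y": 0.019, "z": 0, "ax": 0, "ay": 0, "az": -0.043, "jaw": -1}, {"x": 0.2, "y": 0.037, "z": 0, "ax": 0, "ay": 0, "az": -0.086, "jaw": -1}, {"x": 0.3, "y": 0.056, "z": 0, "ax": 0, "ay": 0, "az": -0.129, "jaw": -1}, {"x": 0.4, "y": 0.074, "z": 0, "ax": 0, "ay": 0, "az": -0.172, "jaw": -1}, {"x": 0.5, "y": 0.093, "z": 0, "ax": 0, "ay": 0, "az": -0.215, "jaw": -1}, {"x": 0.6, "y": 0.111, "z": 0, "ax": 0, "ay": 0, "az": -0.258, "jaw": -1}, {"x": 0.7, "y": 0.13, "z": 0, "ax": 0, "ay": 0, "az": -0.301, "jaw": -1}, {"x": 0.8, "y": 0.148, "z": 0, "ax": 0, "ay": 0, "az": -0.344, "jaw": -1}, {"x": 0.9, "y": 0.167, "z": 0, "ax": 0, "ay": 0, "az": -0.387, "jaw": -1}, {"x": 1.0, "y": 0.185, "z": 0, "ax": 0, "ay": 0, "az": -0.43, "jaw": -1}]}}

```text
time: 2.6
tool_pos: [430.1, -81.2, 226.4]
tcp_rot: [-3.141, -0.0, 1.701]
contact_force: [0.5, 0.6, 0.2]
grip_width: 0.4
finger_force: 0.0
```

```bash
python3 -c "
from h import *
go(-45,-80,77)"
```

```text
t 2.6 at a,c,z [-112.6 -128.6  226.4] F [0.5 0.6 0.2] w 0.42955995738359026 shift [0.338 0.243 0.747] turn [-0.001 -0.    -0.   ]
```

Request:
{"name": "send_rows", "arguments": {"rows": [{"x": 0.11, "y": 0.08, "z": 0, "ax": 0, "ay": 0, "az": 0, "jaw": -1}, {"x": 0.22, "y": 0.16, "z": 0.1, "ax": 0, "ay": 0, "az": 0, "jaw": -1}, {"x": 0.34, "y": 0.243, "z": 0.2, "ax": 0, "ay": 0, "az": 0, "jaw": -1}, {"x": 0.338, "y": 0.243, "z": 0.32, "ax": 0, "ay": 0, "az": 0, "jaw": -1}, {"x": 0.338, "y": 0.243, "z": 0.44, "ax": 0, "ay": 0, "az": 0, "jaw": -1}, {"x": 0.338, "y": 0.243, "z": 0.54, "ax": 0, "ay": 0, "az": 0, "jaw": -1}, {"x": 0.338, "y": 0.243, "z": 0.62, "ax": 0, "ay": 0, "az": 0, "jaw": -1}, {"x": 0.338, "y": 0.243, "z": 0.68, "ax": 0, "ay": 0, "az": 0, "jaw": -1}, {"x": 0.338, "y": 0.243, "z": 0.72, "ax": 0, "ay": 0, "az": 0, "jaw": -1}, {"x": 0.338, "y": 0.243, "z": 0.742, "ax": 0, "ay": 0, "az": 0, "jaw": -1}]}}

```text
time: 3.85
tool_pos: [469.6, -8.6, 78.0]
tcp_rot: [-3.141, 0.0, 1.7]
contact_force: [0.2, -0.6, -1.2]
grip_width: 0.2
finger_force: 0.0
```

```bash
python3 -c "
from h import *
import cv2
go(125,-80,77)
p,d=bot.capture('top');cv2.imwrite('pics/t1.png',cv2.resize(p[140:370,90:420,::-1],None,fx=2.4,fy=2.4,interpolation=2))"
```

```text
t 3.85 at a,c,z [-45.8 -80.   78. ] F [ 0.2 -0.6 -1.2] w 0.22078257125641754 shift [ 0.854 -0.002  0.005] turn [-0.     0.    -0.002]
```

View pics/t1.png

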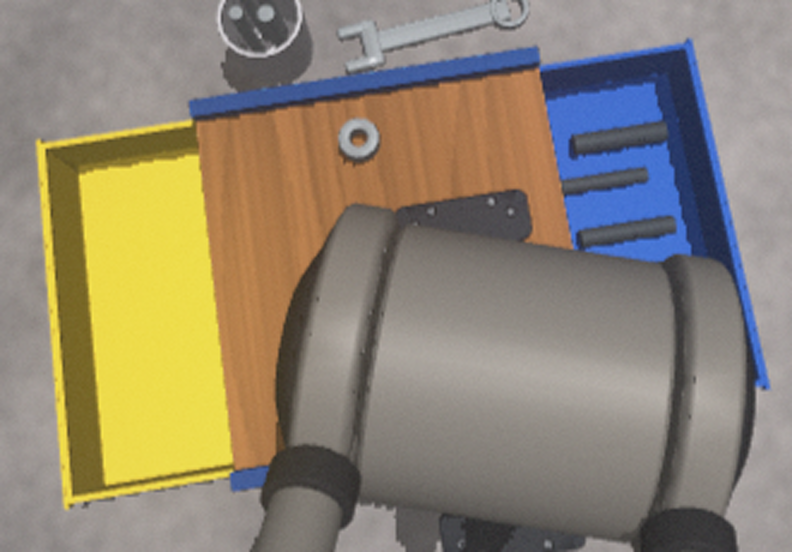

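The arm hides the tool from above, but the pose is as commanded. Now I push the first bush slowly along its lane.

Request:
{"name": "send_rows", "arguments": {"rows": [{"x": 0.03, "y": 0, "z": 0, "ax": 0, "ay": 0, "az": 0, "jaw": -1}, {"x": 0.06, "y": 0, "z": 0, "ax": 0, "ay": 0, "az": 0, "jaw": -1}, {"x": 0.09, "y": 0, "z": 0, "ax": 0, "ay": 0, "az": 0, "jaw": -1}, {"x": 0.13, "y": 0, "z": 0, "ax": 0, "ay": 0, "az": 0, "jaw": -1}, {"x": 0.17, "y": 0, "z": 0, "ax": 0, "ay": 0, "az": 0, "jaw": -1}, {"x": 0.21, "y": 0, "z": 0, "ax": 0, "ay": 0, "az": 0, "jaw": -1}, {"x": 0.25, "y": 0, "z": 0, "ax": 0, "ay": 0, "az": 0, "jaw": -1}, {"x": 0.29, "y": 0, "z": 0, "ax": 0, "ay": 0, "az": 0, "jaw": -1}, {"x": 0.33, "y": 0, "z": 0, "ax": 0, "ay": 0, "az": 0, "jaw": -1}, {"x": 0.37, "y": 0, "z": 0, "ax": 0, "ay": 0, "az": 0, "jaw": -1}]}}

```text
time: 5.15
tool_pos: [459.9, 65.3, 78.3]
tcp_rot: [-3.142, 0.0, 1.7]
contact_force: [0.3, -0.8, 0.8]
grip_width: 0.4
finger_force: 0.4
```

```bash
python3 -c "
from h import *
import cv2
go(125,-80,77)
p,d=bot.capture('scene');q,d=bot.capture('wrist')
cv2.imwrite('pics/s2.png',np.hstack([cv2.resize(p[120:345,180:480],(480,360)),cv2.resize(q,(320,240+120))])[:,:,::-1])"
```

```text
t 5.15 at a,c,z [ 28.7 -79.9  78.3] F [ 0.3 -0.8  0.8] w 0.449112200110336 shift [ 0.481 -0.002  0.006] turn [-0.     0.    -0.002]
```

View pics/s2.png

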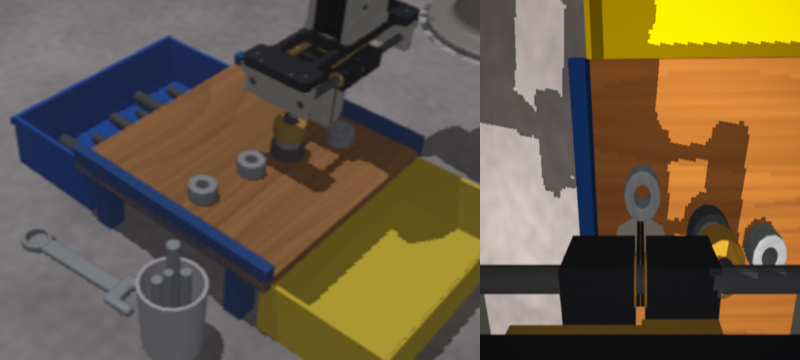

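The wrist view shows the bush centred ahead of the fingers, with the chuck clear to the right. I carry on over the edge.

Request:
{"name": "send_rows", "arguments": {"rows": [{"x": 0.04, "y": 0, "z": 0, "ax": 0, "ay": 0, "az": 0, "jaw": -1}, {"x": 0.09, "y": 0, "z": 0, "ax": 0, "ay": 0, "az": 0, "jaw": -1}, {"x": 0.14, "y": 0, "z": 0, "ax": 0, "ay": 0, "az": 0, "jaw": -1}, {"x": 0.19, "y": 0, "z": 0, "ax": 0, "ay": 0, "az": 0, "jaw": -1}, {"x": 0.24, "y": 0, "z": 0, "ax": 0, "ay": 0, "az": 0, "jaw": -1}, {"x": 0.29, "y": 0, "z": 0, "ax": 0, "ay": 0, "az": 0, "jaw": -1}, {"x": 0.34, "y": 0, "z": 0, "ax": 0, "ay": 0, "az": 0, "jaw": -1}, {"x": 0.39, "y": 0, "z": 0, "ax": 0, "ay": 0, "az": 0, "jaw": -1}, {"x": 0.44, "y": 0, "z": 0, "ax": 0, "ay": 0, "az": 0, "jaw": -1}, {"x": 0.485, "y": 0, "z": 0, "ax": 0, "ay": 0, "az": 0, "jaw": -1}]}}

```text
time: 6.5
tool_pos: [447.4, 161.7, 78.3]
tcp_rot: [3.142, 0.0, 1.7]
contact_force: [-0.0, 0.2, 0.2]
grip_width: 0.1
finger_force: 0.0
```

```bash
python3 -c "
from h import *
import cv2
go(-30,21.6,150)
p,d=bot.capture('scene');q,d=bot.capture('wrist')
cv2.imwrite('pics/s3.png',np.hstack([cv2.resize(p[120:360,180:520],(480,339)),cv2.resize(q,(320,339))])[:,:,::-1])"
```

```text
t 6.5 at a,c,z [125.9 -79.6  78.3] F [-0.   0.2  0.2] w 0.05519842460280513 shift [-0.778  0.508 -0.359] turn [ 0.     0.    -0.002]
```

View pics/s3.png

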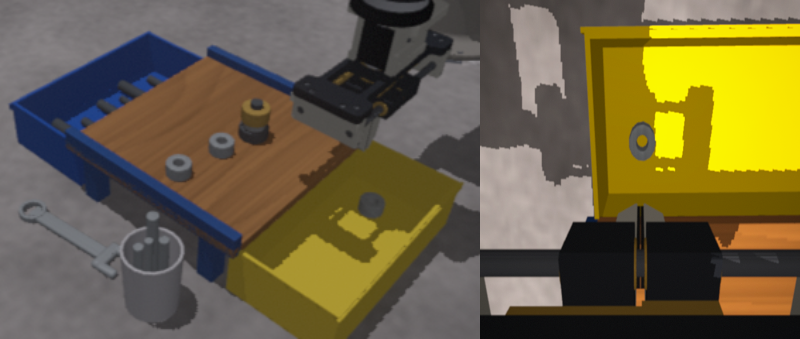

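The first bush is in the yellow bin, at about (370,205) in the left panel. Next I lift over the chuck and go behind the middle bush.

Request:
{"name": "send_rows", "arguments": {"rows": [{"x": 0, "y": 0, "z": -0.15, "ax": 0, "ay": 0, "az": 0, "jaw": -1}, {"x": 0, "y": 0, "z": -0.3, "ax": 0, "ay": 0, "az": 0, "jaw": -1}, {"x": -0.02, "y": 0.02, "z": -0.42, "ax": 0, "ay": 0, "az": 0, "jaw": -1}, {"x": -0.12, "y": 0.08, "z": -0.45, "ax": 0, "ay": 0, "az": 0, "jaw": -1}, {"x": -0.24, "y": 0.16, "z": -0.45, "ax": 0, "ay": 0, "az": 0, "jaw": -1}, {"x": -0.37, "y": 0.24, "z": -0.45, "ax": 0, "ay": 0, "az": 0, "jaw": -1}, {"x": -0.5, "y": 0.32, "z": -0.45, "ax": 0, "ay": 0, "az": 0, "jaw": -1}, {"x": -0.62, "y": 0.4, "z": -0.45, "ax": 0, "ay": 0, "az": 0, "jaw": -1}, {"x": -0.73, "y": 0.48, "z": -0.45, "ax": 0, "ay": 0, "az": 0, "jaw": -1}, {"x": -0.79, "y": 0.52, "z": -0.45, "ax": 0, "ay": 0, "az": 0, "jaw": -1}]}}

```text
time: 7.85
tool_pos: [571.6, 16.5, 168.0]
tcp_rot: [-3.141, 0.0, 1.699]
contact_force: [-0.4, -0.3, -1.1]
grip_width: 0.5
finger_force: 0.0
```

Request:
{"name": "send_rows", "arguments": {"rows": [{"x": 0, "y": 0, "z": 0, "ax": 0, "ay": 0, "az": 0, "jaw": -1}, {"x": 0, "y": 0, "z": 0.1, "ax": 0, "ay": 0, "az": 0, "jaw": -1}, {"x": 0, "y": 0, "z": 0.2, "ax": 0, "ay": 0, "az": 0, "jaw": -1}, {"x": 0, "y": 0, "z": 0.28, "ax": 0, "ay": 0, "az": 0, "jaw": -1}, {"x": 0, "y": 0, "z": 0.35, "ax": 0, "ay": 0, "az": 0, "jaw": -1}, {"x": 0, "y": 0, "z": 0.4, "ax": 0, "ay": 0, "az": 0, "jaw": -1}, {"x": 0, "y": 0, "z": 0.43, "ax": 0, "ay": 0, "az": 0, "jaw": -1}, {"x": 0, "y": 0, "z": 0.45, "ax": 0, "ay": 0, "az": 0, "jaw": -1}, {"x": 0, "y": 0, "z": 0.45, "ax": 0, "ay": 0, "az": 0, "jaw": -1}, {"x": 0, "y": 0, "z": 0.45, "ax": 0, "ay": 0, "az": 0, "jaw": -1}]}}

```text
time: 9.1
tool_pos: [571.3, 17.7, 78.6]
tcp_rot: [3.141, 0.0, 1.7]
contact_force: [-0.4, 0.2, -0.0]
grip_width: 0.7
finger_force: 0.0
```

```bash
python3 -c "
from h import *
import cv2
go(125,24,78)
p,d=bot.capture('scene');q,d=bot.capture('wrist')
cv2.imwrite('pics/s4.png',np.hstack([cv2.resize(p[120:360,180:520],(368,300)),cv2.resize(q,(400,300))])[:,:,::-1])"
```

```text
t 9.1 at a,c,z [-33.1  24.2  78.6] F [-0.4  0.2 -0. ] w 0.7079114657482496 shift [ 0.791 -0.003  0.003] turn [ 0.001  0.    -0.002]
```

View pics/s4.png

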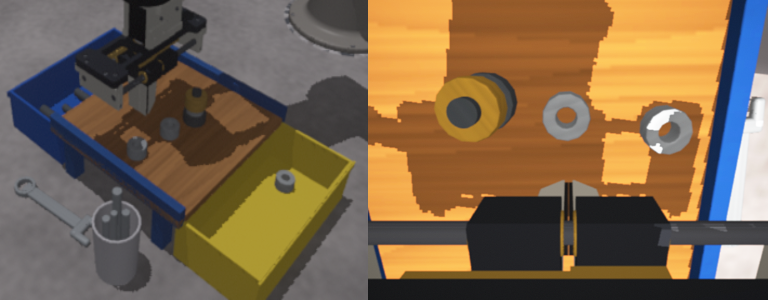

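The wrist view shows the bush at (566,117) straight ahead of the tip at (569,190). The chuck and the far bush are clear on either side.

Request:
{"name": "send_rows", "arguments": {"rows": [{"x": 0.03, "y": 0, "z": 0, "ax": 0, "ay": 0, "az": 0, "jaw": -1}, {"x": 0.06, "y": 0, "z": 0, "ax": 0, "ay": 0, "az": 0, "jaw": -1}, {"x": 0.09, "y": 0, "z": 0, "ax": 0, "ay": 0, "az": 0, "jaw": -1}, {"x": 0.13, "y": 0, "z": 0, "ax": 0, "ay": 0, "az": 0, "jaw": -1}, {"x": 0.17, "y": 0, "z": 0, "ax": 0, "ay": 0, "az": 0, "jaw": -1}, {"x": 0.21, "y": 0, "z": 0, "ax": 0, "ay": 0, "az": 0, "jaw": -1}, {"x": 0.25, "y": 0, "z": 0, "ax": 0, "ay": 0, "az": 0, "jaw": -1}, {"x": 0.29, "y": 0, "z": 0, "ax": 0, "ay": 0, "az": 0, "jaw": -1}, {"x": 0.33, "y": 0, "z": 0, "ax": 0, "ay": 0, "az": 0, "jaw": -1}, {"x": 0.37, "y": 0, "z": 0, "ax": 0, "ay": 0, "az": 0, "jaw": -1}]}}

```text
time: 10.45
tool_pos: [561.4, 91.6, 78.3]
tcp_rot: [3.142, 0.0, 1.7]
contact_force: [0.1, -0.2, 0.1]
grip_width: 0.4
finger_force: 0.1
```

```bash
python3 -c "
from h import *
import cv2
go(125,24,78)
p,d=bot.capture('scene');q,d=bot.capture('wrist')
cv2.imwrite('pics/s5.png',np.hstack([cv2.resize(p[120:360,180:520],(368,300)),cv2.resize(q,(400,300))])[:,:,::-1])"
```

```text
t 10.45 at a,c,z [41.5 24.2 78.3] F [ 0.1 -0.2  0.1] w 0.3941290206886874 shift [ 0.417 -0.002  0.002] turn [ 0.     0.    -0.002]
```

View pics/s5.png

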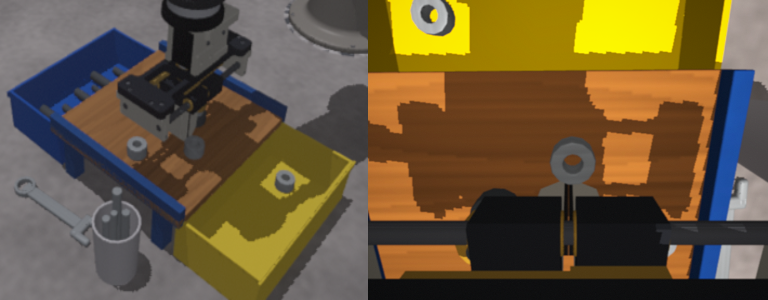

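The bush is still centred, (573,160) against the tip at 569. I finish this push, then move behind the last one.

Request:
{"name": "send_rows", "arguments": {"rows": [{"x": 0.04, "y": 0, "z": 0, "ax": 0, "ay": 0, "az": 0, "jaw": -1}, {"x": 0.08, "y": 0, "z": 0, "ax": 0, "ay": 0, "az": 0, "jaw": -1}, {"x": 0.12, "y": 0, "z": 0, "ax": 0, "ay": 0, "az": 0, "jaw": -1}, {"x": 0.16, "y": 0, "z": 0, "ax": 0, "ay": 0, "az": 0, "jaw": -1}, {"x": 0.2, "y": 0, "z": 0, "ax": 0, "ay": 0, "az": 0, "jaw": -1}, {"x": 0.24, "y": 0, "z": 0, "ax": 0, "ay": 0, "az": 0, "jaw": -1}, {"x": 0.28, "y": 0, "z": 0, "ax": 0, "ay": 0, "az": 0, "jaw": -1}, {"x": 0.33, "y": 0, "z": 0, "ax": 0, "ay": 0, "az": 0, "jaw": -1}, {"x": 0.38, "y": 0, "z": 0, "ax": 0, "ay": 0, "az": 0, "jaw": -1}, {"x": 0.43, "y": 0, "z": 0, "ax": 0, "ay": 0, "az": 0, "jaw": -1}]}}

```text
time: 11.8
tool_pos: [550.3, 177.1, 78.3]
tcp_rot: [-3.142, 0.0, 1.7]
contact_force: [-0.3, 0.2, 0.1]
grip_width: 0.3
finger_force: 0.0
```

```bash
python3 -c "
from h import *
go(-38,80,150)"
```

```text
t 11.8 at a,c,z [127.7  24.3  78.3] F [-0.3  0.2  0.1] w 0.25044002546981753 shift [-0.828  0.28  -0.359] turn [-0.     0.    -0.002]
```

Request:
{"name": "send_rows", "arguments": {"rows": [{"x": 0, "y": 0, "z": -0.15, "ax": 0, "ay": 0, "az": 0, "jaw": -1}, {"x": 0, "y": 0, "z": -0.3, "ax": 0, "ay": 0, "az": 0, "jaw": -1}, {"x": -0.02, "y": 0.02, "z": -0.42, "ax": 0, "ay": 0, "az": 0, "jaw": -1}, {"x": -0.12, "y": 0.06, "z": -0.45, "ax": 0, "ay": 0, "az": 0, "jaw": -1}, {"x": -0.25, "y": 0.1, "z": -0.45, "ax": 0, "ay": 0, "az": 0, "jaw": -1}, {"x": -0.38, "y": 0.14, "z": -0.45, "ax": 0, "ay": 0, "az": 0, "jaw": -1}, {"x": -0.51, "y": 0.18, "z": -0.45, "ax": 0, "ay": 0, "az": 0, "jaw": -1}, {"x": -0.64, "y": 0.22, "z": -0.45, "ax": 0, "ay": 0, "az": 0, "jaw": -1}, {"x": -0.76, "y": 0.26, "z": -0.45, "ax": 0, "ay": 0, "az": 0, "jaw": -1}, {"x": -0.83, "y": 0.28, "z": -0.45, "ax": 0, "ay": 0, "az": 0, "jaw": -1}]}}

```text
time: 13.05
tool_pos: [627.7, 17.1, 167.5]
tcp_rot: [-3.141, 0.0, 1.698]
contact_force: [-0.6, 0.4, 0.4]
grip_width: 0.9
finger_force: 0.0
```

Request:
{"name": "send_rows", "arguments": {"rows": [{"x": 0, "y": 0, "z": 0, "ax": 0, "ay": 0, "az": 0, "jaw": -1}, {"x": 0, "y": 0, "z": 0.1, "ax": 0, "ay": 0, "az": 0, "jaw": -1}, {"x": 0, "y": 0, "z": 0.2, "ax": 0, "ay": 0, "az": 0, "jaw": -1}, {"x": 0, "y": 0, "z": 0.28, "ax": 0, "ay": 0, "az": 0, "jaw": -1}, {"x": 0, "y": 0, "z": 0.35, "ax": 0, "ay": 0, "az": 0, "jaw": -1}, {"x": 0, "y": 0, "z": 0.4, "ax": 0, "ay": 0, "az": 0, "jaw": -1}, {"x": 0, "y": 0, "z": 0.43, "ax": 0, "ay": 0, "az": 0, "jaw": -1}, {"x": 0, "y": 0, "z": 0.45, "ax": 0, "ay": 0, "az": 0, "jaw": -1}, {"x": 0, "y": 0, "z": 0.45, "ax": 0, "ay": 0, "az": 0, "jaw": -1}, {"x": 0, "y": 0, "z": 0.45, "ax": 0, "ay": 0, "az": 0, "jaw": -1}]}}

```text
time: 14.3
tool_pos: [627.6, 18.9, 78.7]
tcp_rot: [3.141, 0.0, 1.7]
contact_force: [-0.1, -0.4, -0.5]
grip_width: 0.5
finger_force: 0.0
```

```bash
python3 -c "
from h import *
import cv2
go(125,80,78)
p,d=bot.capture('scene');q,d=bot.capture('wrist')
cv2.imwrite('pics/s6.png',np.hstack([cv2.resize(p[120:360,180:520],(368,300)),cv2.resize(q,(400,300))])[:,:,::-1])"
```

```text
t 14.3 at a,c,z [-39.2  80.2  78.7] F [-0.1 -0.4 -0.5] w 0.46795310845269633 shift [ 0.821 -0.003  0.003] turn [ 0.001  0.    -0.002]
```

View pics/s6.png

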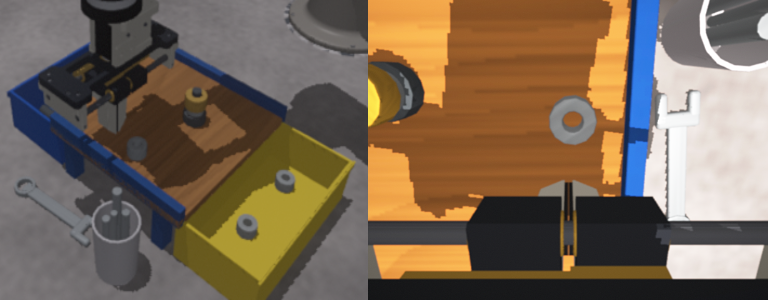

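Two bushes are in the yellow bin. The last one, at (572,120), is straight ahead of the tip at 569.

Request:
{"name": "send_rows", "arguments": {"rows": [{"x": 0.03, "y": 0.01, "z": 0, "ax": 0, "ay": 0, "az": 0, "jaw": -1}, {"x": 0.06, "y": 0.01, "z": 0, "ax": 0, "ay": 0, "az": 0, "jaw": -1}, {"x": 0.09, "y": 0.01, "z": 0, "ax": 0, "ay": 0, "az": 0, "jaw": -1}, {"x": 0.13, "y": 0.01, "z": 0, "ax": 0, "ay": 0, "az": 0, "jaw": -1}, {"x": 0.17, "y": 0.01, "z": 0, "ax": 0, "ay": 0, "az": 0, "jaw": -1}, {"x": 0.21, "y": 0.01, "z": 0, "ax": 0, "ay": 0, "az": 0, "jaw": -1}, {"x": 0.25, "y": 0.01, "z": 0, "ax": 0, "ay": 0, "az": 0, "jaw": -1}, {"x": 0.29, "y": 0.01, "z": 0, "ax": 0, "ay": 0, "az": 0, "jaw": -1}, {"x": 0.33, "y": 0.01, "z": 0, "ax": 0, "ay": 0, "az": 0, "jaw": -1}, {"x": 0.37, "y": 0.01, "z": 0, "ax": 0, "ay": 0, "az": 0, "jaw": -1}]}}

```text
time: 15.65
tool_pos: [619.7, 93.1, 78.3]
tcp_rot: [3.142, 0.0, 1.7]
contact_force: [0.6, -0.8, -0.2]
grip_width: 0.0
finger_force: 0.1
```

```bash
python3 -c "
from h import *
import cv2
go(125,81,78)
p,d=bot.capture('scene');q,d=bot.capture('wrist')
cv2.imwrite('pics/s7.png',np.hstack([cv2.resize(p[120:360,180:520],(368,300)),cv2.resize(q,(400,300))])[:,:,::-1])"
```

```text
t 15.65 at a,c,z [35.4 82.2 78.3] F [ 0.6 -0.8 -0.2] w 0.0335078614870565 shift [ 0.448 -0.007  0.001] turn [ 0.     0.    -0.002]
```

View pics/s7.png

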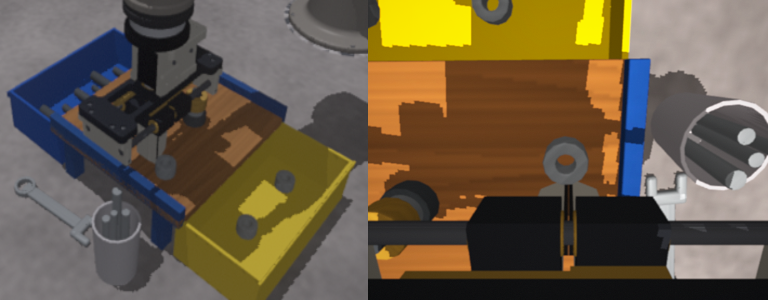

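The bush is centred at (566,160). I finish the push, then lift clear.

Request:
{"name": "send_rows", "arguments": {"rows": [{"x": 0.04, "y": -0.005, "z": 0, "ax": 0, "ay": 0, "az": 0, "jaw": -1}, {"x": 0.08, "y": -0.005, "z": 0, "ax": 0, "ay": 0, "az": 0, "jaw": -1}, {"x": 0.12, "y": -0.01, "z": 0, "ax": 0, "ay": 0, "az": 0, "jaw": -1}, {"x": 0.16, "y": -0.01, "z": 0, "ax": 0, "ay": 0, "az": 0, "jaw": -1}, {"x": 0.2, "y": -0.01, "z": 0, "ax": 0, "ay": 0, "az": 0, "jaw": -1}, {"x": 0.25, "y": -0.01, "z": 0, "ax": 0, "ay": 0, "az": 0, "jaw": -1}, {"x": 0.3, "y": -0.01, "z": 0, "ax": 0, "ay": 0, "az": 0, "jaw": -1}, {"x": 0.35, "y": -0.01, "z": 0, "ax": 0, "ay": 0, "az": 0, "jaw": -1}, {"x": 0.4, "y": -0.01, "z": 0, "ax": 0, "ay": 0, "az": 0, "jaw": -1}, {"x": 0.455, "y": -0.01, "z": 0, "ax": 0, "ay": 0, "az": 0, "jaw": -1}]}}

```text
time: 17.0
tool_pos: [606.0, 183.3, 78.3]
tcp_rot: [-3.142, 0.0, 1.7]
contact_force: [-0.2, 0.6, -0.1]
grip_width: 0.7
finger_force: 0.0
```

Request:
{"name": "send_rows", "arguments": {"rows": [{"x": 0, "y": 0, "z": -0.06, "ax": 0, "ay": 0, "az": 0, "jaw": -1}, {"x": 0, "y": 0, "z": -0.12, "ax": 0, "ay": 0, "az": 0, "jaw": -1}, {"x": 0, "y": 0, "z": -0.2, "ax": 0, "ay": 0, "az": 0, "jaw": -1}, {"x": 0, "y": 0, "z": -0.28, "ax": 0, "ay": 0, "az": 0, "jaw": -1}, {"x": 0, "y": 0, "z": -0.36, "ax": 0, "ay": 0, "az": 0, "jaw": -1}, {"x": 0, "y": 0, "z": -0.44, "ax": 0, "ay": 0, "az": 0, "jaw": -1}, {"x": 0, "y": 0, "z": -0.5, "ax": 0, "ay": 0, "az": 0, "jaw": -1}, {"x": 0, "y": 0, "z": -0.5, "ax": 0, "ay": 0, "az": 0, "jaw": -1}, {"x": 0, "y": 0, "z": -0.5, "ax": 0, "ay": 0, "az": 0, "jaw": -1}, {"x": 0, "y": 0, "z": -0.5, "ax": 0, "ay": 0, "az": 0, "jaw": -1}]}}

```text
time: 18.25
tool_pos: [605.7, 182.5, 177.5]
tcp_rot: [-3.14, 0.0, 1.7]
contact_force: [-0.1, 0.2, 0.2]
grip_width: 0.4
finger_force: 0.0
```

```bash
python3 -c "
from h import *
import cv2
go(125,81,78)
p,d=bot.capture('scene');q,d=bot.capture('wrist')
cv2.imwrite('pics/s8.png',np.hstack([cv2.resize(p[120:360,180:520],(368,300)),cv2.resize(q,(400,300))])[:,:,::-1])"
```

```text
t 18.25 at a,c,z [125.8  80.  177.5] F [-0.1  0.2  0.2] w 0.4134464652336082 shift [-0.004  0.006  0.497] turn [-0.001  0.    -0.002]
```

View pics/s8.png

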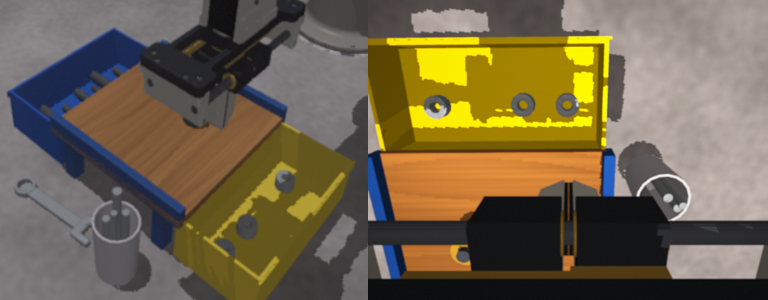

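All three bushes lie in the yellow bin, at (437,106), (523,104) and (567,104). The chuck still stands, and the wrench and pot have not moved.

```bash
python3 -c "
from plant import bot
print(bot.close_job())"
```

```text
the job is handed in; nothing more can be done
None
```

The job is handed in: all three bushes were pushed off the deck into the yellow bin, and the chuck, wrench and pot were left undisturbed.

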